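# Press an end plug home with bench locking pliers

## Task

Lay the metal sleeve with its half-inserted end plug in the cradle between the jaws of the bench-mounted locking pliers, then press the long handle shut by feel until it snaps over centre and stays locked by itself, which drives the plug fully home. Then flick the little release lever on the handle so that the jaw springs open, and leave the sleeve lying free in the cradle. Never push on the pliers with more than 25 N, and leave the steel collar, the two upright tube offcuts and the roll of tape where they are.

Things in the scene. Friction and masses are not known exactly. Their poses are not given: they have to be found in the camera images.
- sleeve_mid (a point): Centre of the loose metal sleeve: a lying tube, 32 mm diameter, 50 mm long, 0.13 kg, to be gripped across its diameter from above. x runs along the tube; the black plug is at its -x end. It starts on two rods of a wooden rest, its centre 22 mm above the rest's block; the rods reach 16 mm to either side and end 12 mm below the centre.
- plug (a joint): How far the plug has been pressed into the sleeve, in m: about 0 at the start (its 3 mm flange stands 6 mm off the sleeve), 0.006 fully home. Takes about 10 N to slide.
- nest (a point): Where the sleeve's centre is when it lies in the pliers' cradle (two steel rods, as on the rest, centre 50 mm above the bench) with its plain end on the fixed anvil. x: closing direction, from moving jaw to anvil; the sleeve lies along it, plug towards the moving jaw (-x). y: away from the handle. It may be set down up to 10 mm short of the anvil (-x): the jaw slides it home.
- handle_hinge (a point): Vertical hinge of the long moving handle on the moving jaw, 50 mm above the bench; it shifts by some 9 mm as the jaw closes. Axes as for handle_grip.
- handle_grip (a point): Where to push the long moving handle, mid-bar (bar 12 mm thick, 36 to 62 mm above the bench, ending 50 mm farther out); in the handle's axes at (-28, -150, 0) mm from handle_hinge. x: closing direction (push the -x side towards +x); y: towards the jaws. The handle turns counter-clockwise seen from above, about 0.5 rad in all from open to locked.
- toggle (a joint): How far the pliers are closed, rad (angle between handle and toggle link): 0 open (a spring returns it), dead centre 0.75, 0.83 locked on its firm stop. Pushing at handle_grip takes about 2 N at first, rising to 6 to 12 N while the plug slides and before dead centre; just past it the load is light, it drops onto the stop by itself and stays. Pushed on past the stop, the force climbs steeply.
- lever_tab (a point): Centre of the upright tab ending the release lever on top of the handle: 5 mm thick (x), 18 mm wide (y), 65 to 91 mm above the bench; all else there is under 66 mm. Locking swings it out to the +x side. Push it along its own -x, back towards the handle: some 5 to 8 mm at 2 to 4 N (more if the swivel gives first) make the handle spring open, away from the push.
- release_lever: The steel release lever, 55 mm long, pivoting on top of the handle; origin at its pivot, x and y as lever_tab (47 mm out in -y). It lies along the handle when open and stands about 47 degrees (0.83 rad) out from it when locked; from about 0.75 rad on the lock lets go.
- sleeve: The loose sleeve itself; origin 16 mm below its centre, axes as for sleeve_mid.
- pliers: The bench-mounted pliers, lying flat, under 64 mm high but for the lever tab; open above. Origin: their swivel pin at bench height; axes as nest. The mount lets them swivel 0.18 rad in all between stops, with friction (slips at about 3 N at the grip); all their points move along. They start anywhere in that play, and it is taken up under way as the handle loads up. The open jaw leaves about 25 mm before the plug.
- collar: Bystander: thick dark steel ring lying flat, 76 mm across, 24 mm high; origin under its centre.
- offcut_a: Bystander: upright tube offcut 48 mm across, 90 mm high; origin under its centre.
- offcut_b: Bystander: a second upright tube offcut of the same size.
- tape: Bystander: roll of tape lying flat, 96 mm across, 45 mm high.
Not all that is in view belongs to the job. What is shaped like the sleeve but pink or purple is not meant.

How it is judged:
On the way, in this order (a step that is already met when the one before it is completed fails the run):
1. the sleeve lies in the cradle, let go, plug not yet pressed (x of sleeve_mid in the frame of nest between -0.016 and 0.006 m and y of sleeve_mid in the frame of nest between -0.004 and 0.004 m and z of sleeve_mid in the frame of nest between -0.004 and 0.004 m and angle between the x axis of sleeve_mid and the x axis of nest, either way round below 0.1 rad and contact force between the fingers and sleeve below 0.2 N and value of joint plug below 0.003 m), for 0.2 s.
2. the pliers, let go, stay locked over centre and the plug is home (x of sleeve_mid in the frame of nest between -0.016 and 0.006 m and y of sleeve_mid in the frame of nest between -0.004 and 0.004 m and z of sleeve_mid in the frame of nest between -0.004 and 0.004 m and angle between the x axis of sleeve_mid and the x axis of nest, either way round below 0.1 rad and value of joint toggle above 0.81 rad and value of joint plug above 0.0054 m and contact force between the fingers and pliers below 0.2 N), for 0.3 s.
3. the release lever is pushed by the robot while still locked (contact force between any of the fingers, the arm and release_lever above 0.5 N and value of joint toggle above 0.7 rad), for 0.02 s.
At the end, for the whole second after the job is handed in: The sleeve lies at rest in the cradle (centre within 4 mm across and in height of site nest, 16 mm short to 6 mm past it along x, axes within 0.1 rad), the plug is home (over 5.4 mm pressed), and the pliers stand open (toggle under 0.12 rad) (x of sleeve_mid in the frame of nest between -0.016 and 0.006 m and y of sleeve_mid in the frame of nest between -0.004 and 0.004 m and z of sleeve_mid in the frame of nest between -0.004 and 0.004 m and angle between the x axis of sleeve_mid and the x axis of nest, either way round below 0.1 rad and value of joint toggle below 0.12 rad and value of joint plug above 0.0054 m and linear speed of sleeve below 0.02 m/s); the robot touches nothing.
It fails at once if the pliers (handle, lever or frame) are pushed with more than 25 N (contact force between any of the fingers, the arm and pliers above 25 N).
It fails at once if the collar is moved by more than 3 cm (distance of collar from where it was at the start of the episode above 0.03 m).
It fails at once if the offcut_a is moved by more than 3 cm (distance of offcut_a from where it was at the start of the episode above 0.03 m).
It fails at once if the offcut_b is moved by more than 3 cm (distance of offcut_b from where it was at the start of the episode above 0.03 m).
It fails at once if the tape is moved by more than 3 cm (distance of tape from where it was at the start of the episode above 0.03 m).
It also fails if it takes over 61 s, if anything falls off the work surface, if the arm or the gripper's body presses on something with over 40 N, if the wrist force passes 120 N, or if a joint passes its speed limit or range.

## Robot

A 6-joint arm with a two-finger parallel gripper is mounted at the origin on the work surface. World frame = base frame: x ahead of the robot, y to its left, z up, the work surface at z = 0. Lengths are in m, angles in rad, forces in N, time in s.
With the tool pointing down it reaches from about 0.35 to 0.875 m from the base axis. Payload 4.2 kg.
Tool frame: the origin (TCP) lies between the finger pads; the fingertips stand 19 mm ahead of it and the grasp point (between the pads) is the TCP; z points along the fingers, y is the line along which they close (so a half turn about z gives the same grasp; the last joint's range is limited). The gripper opens to 85 mm and grips with 20 to 120 N. Pads are 22 mm wide; open, the fingers measure 114 mm over their backs; the gripper's body (76 mm by 85 mm) begins 54 mm behind the grasp point. The pads swing forward as they close: fully open they stand 13 mm farther back than shut.
Start: joints at [1.492, 0.385, 0.008, 0, -1.194, -0.259], TCP at [0.207, 0.59, 0.25] pointing down, gripper open.
Joint ranges: [-3.14, 3.14], [-1.21, 2.06], [-1.07, 1.41], [-3.16, 2.05], [-2.99, -0.16], [-3.1, 3.1]. Speed limits (rad/s): [2.79, 2.79, 3.14, 3.14, 3.14, 3.14].

## Interface

Orientations are given as a unit quaternion [x, y, z, w].
In Python, from bench import telemetry, optics, order, models gives the robot as it stands.
- The arm moves only by the shell command python3 -m handwheel 'ROWS' [FORCE]. ROWS is JSON, a list of rows, each an object of numbers: "tx", "ty", "tz": the shift along the world's x, y, z each as a share of 100 mm, from -1 to 1; "wx", "wy", "wz": the turn, a rotation vector about the world's x, y, z each as a share of pi rad, from -1 to 1; "claw": the closure, from -1 (fully open) to 1 (shut). A call has exactly 10 rows; each row shifts and turns the commanded pose from where the row before left it; what a row does not reach is not made up. A row lasts 1/10 s, in which the tool goes at most 50 mm and 8.59 degrees, less where a joint would pass 70% of its speed; a pose out of reach is approached as far as the arm can. A call with a number of a shift or a turn outside -1 to 1 is refused whole. A call with a gripper value outside its range is refused whole. The fingers move at their own pace and stop on an object; FORCE is the grip in N (left out, the last holds). Time passes only in rows, so rows that do not move let the fingers close, or fill a call up. It gives the time, the measured TCP pose, the force, the opening and the grip force at its end, in the units of the state.
- telemetry.get_obs(): the state, without advancing time (a new reading comes with each control period).
- optics.get_image(name): name is "side" or "top" or "wrist"; returns (picture, depth): 384x512x3 uint8, red, green, blue; 384x512 float32, m along the optical axis (not along the pixel's ray), 0 where there is no reading.
- optics.camera_model(name): a dict with "fx", "fy", "cx", "cy" (pixels), "distortion" ([k1, k2, p1, p2, k3] as OpenCV has them; the pictures are not rectified), "world_to_cam" (4x4, takes a point from world to camera coordinates). Camera axes: x right, y down, z forward; pixel columns grow to the right and rows downward; lengths in m; the calibration is good to about 2 mm. A picture is of the moment at which its call begins: read the wrist's pose just before it. camera_model takes no time and is no camera call; for the wrist camera it gives the pose at the moment of the call.
- order.finish_job(): hands the job in; it is judged then, once.
Trained networks look in the newest picture that a camera, given by its name, has taken for a name from the list of things; names that differ only in an ending like _2 or _b are one class to them, and where a whole thing is asked for, a point or a joint stands for the part that bears it (a point fixed in the world has none). Each returns a list of dicts, best first, with "confidence" (0 to 1); they miss things now and then, are a little off and sometimes report something else, mostly with a low value. They report only what shows in the picture. A call takes as long as a camera call. They do not tell look-alikes from the thing itself.
- models.find_in(camera, target): "bbox" ([centre column, centre row, width, height] in pixels, round what is visible of it).
The state is a dict: "time": time; "joint_pos": joint angles; "qd": joint speeds; "joint_efforts": joint torques, N m; "eef_pos": TCP position; "orientation": TCP orientation; "contact_force": force on the tool from outside, world axes, zero at the start; "moment": the same for the moment, N m; "opening": opening from 0.0 (shut) to 1.0 (fully open); "finger_force": force on a finger pad.
Only numpy, scipy, OpenCV 4.12 (cv2) and the standard library are available. Lean on these libraries where they do the work, as an engineer would, in place of code of your own. Each camera call takes 0.05 s, during which the arm holds its last target. There are 200 camera calls.

## Working session

There is one attempt and no reset: what is moved stays moved. The work goes in short steps, Python scripts to look and compute and a shell command to move; the robot and the scene stay as the last step left them, time stands still between calls to the robot, and variables do not carry over. Pictures are saved under pics/ and viewed, at most 10 in all, crops included, and the job is handed in when it is done.

```bash
mkdir -p pics; cat > h.py <<'E'
import numpy as np, cv2
from bench import telemetry, optics, order, models
def shot(n):
    m=optics.camera_model(n); im,d=optics.get_image(n); return im,d,m
def unproj(m,u,v,d):
    K=np.array([[m['fx'],0,m['cx']],[0,m['fy'],m['cy']],[0,0,1]])
    p=cv2.undistortPoints(np.array([[[u,v]]],float),K,np.array(m['distortion']))[0,0]
    c=np.array([p[0]*d,p[1]*d,d,1]); return (np.linalg.inv(np.array(m['world_to_cam']))@c)[:3]
def cloud(m,d):
    K=np.array([[m['fx'],0,m['cx']],[0,m['fy'],m['cy']],[0,0,1]])
    h,w=d.shape; g=np.stack(np.meshgrid(np.arange(w),np.arange(h)),-1).reshape(-1,1,2).astype(float)
    p=cv2.undistortPoints(g,K,np.array(m['distortion']))[:,0]
    z=d.reshape(-1); c=np.c_[p*z[:,None],z,np.ones_like(z)]
    P=(c@np.linalg.inv(np.array(m['world_to_cam'])).T)[:,:3].reshape(h,w,3).copy(); P[d<=0]=np.nan
    return P
def save(n,im): cv2.imwrite('pics/'+n,im[...,::-1])
E
python3 - <<'E'
from h import *
ims=[]
for n in ['top','side']:
    im,d,m=shot(n); P=cloud(m,d); np.savez('/tmp/'+n,im=im,d=d,P=P)
    ims.append(im)
    print(n,np.linalg.inv(np.array(m['world_to_cam']))[:3].round(2).tolist())
    for t in ['sleeve','pliers','release_lever','lever_tab','handle_grip','collar','offcut_a','tape']:
        for r in models.find_in(n,t)[:3]:
            u,v,w,h=r['bbox']; i,j=min(383,int(v)),min(511,int(u)); print(t,np.round(r['bbox']),round(r['confidence'],2),P[i,j].round(3))
save('a.png',cv2.resize(ims[0],(780,585))); save('b.png',cv2.resize(ims[1],(780,585)))
E
```

```text
top [[0.02, -0.99, 0.11, 0.46], [-1.0, -0.02, -0.02, 0.05], [0.02, -0.11, -0.99, 1.06]]
sleeve [190. 215.  21.  19.] 0.69 [0.503 0.217 0.03 ]
sleeve [123. 182.  17.  16.] 0.59 [0.596 0.422 0.028]
sleeve [152. 202.  17.  24.] 0.47 [0.536 0.323 0.061]
pliers [276. 180. 108.  62.] 0.88 [ 0.617 -0.036  0.007]
lever_tab [314. 205.  24.   1.] 0.57 [ 0.538 -0.14   0.072]
handle_grip [297. 191.  71.  39.] 0.59 [ 0.585 -0.098  0.001]
collar [154. 202.  15.  26.] 0.71 [0.536 0.32  0.06 ]
collar [240. 238.  22.  25.] 0.64 [ 0.435  0.069 -0.004]
offcut_a [152. 149.  24.  20.] 0.91 [ 0.705  0.352 -0.   ]
offcut_a [382. 194.  26.  21.] 0.72 [ 0.582 -0.361  0.005]
tape [370. 147.  32.  34.] 0.73 [ 0.726 -0.33   0.002]
side [[-1.0, -0.04, 0.07, 0.49], [-0.07, 0.63, -0.77, 0.83], [-0.01, -0.78, -0.63, 0.72]]
sleeve [229. 330.  26.  30.] 0.96 [0.583 0.44  0.03 ]
sleeve [276. 253.  23.  22.] 0.9 [0.497 0.225 0.029]
sleeve [252. 281.  26.  20.] 0.73 [0.543 0.335 0.057]
pliers [237. 185.  69.  74.] 0.59 [nan nan nan]
pliers [300. 215.  28.  22.] 0.55 [0.436 0.057 0.001]
release_lever [267. 154.  10.  11.] 0.49 [ 0.536 -0.135  0.073]
lever_tab [300. 218.  29.  22.] 0.56 [0.438 0.098 0.025]
lever_tab [264. 279.   8.  14.] 0.46 [0.518 0.323 0.053]
handle_grip [254. 164.  34.  35.] 0.73 [ 0.58  -0.176  0.001]
collar [299. 217.  30.  27.] 0.56 [0.436 0.064 0.   ]
offcut_a [187. 281.  28.  40.] 0.74 [0.68  0.354 0.069]
offcut_a [261. 128.  14.  28.] 0.67 [ 0.569 -0.318  0.058]
tape [216. 136.  30.  27.] 0.73 [nan nan nan]
tape [253. 282.  33.  20.] 0.3 [0.541 0.337 0.056]
```

View pics/a.png

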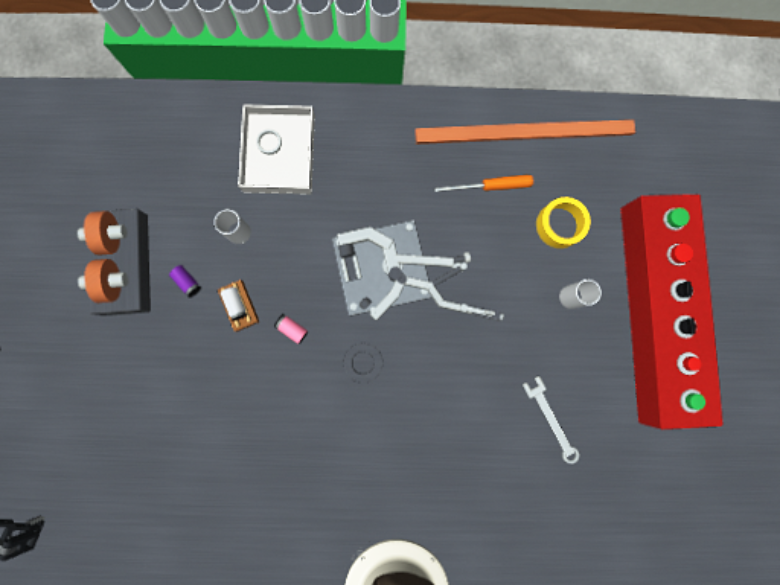

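View pics/b.png

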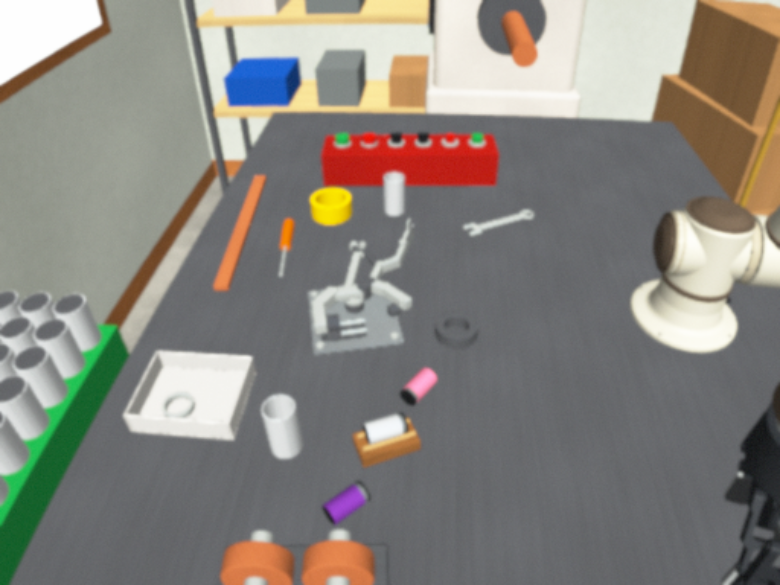

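The top view shows three sleeve-like parts: purple at (185,281), silver on the wooden rest at (235,303), and pink at (291,328). The silver one on the rest fits the description, with its dark plug end towards the robot. The pliers sit around (385,268), with the moving handle ending at the tab near (500,316).

```bash
python3 - <<'E'
from h import *
from scipy.spatial.transform import Rotation as R
o=telemetry.get_obs(); print(o); r=R.from_quat(o['orientation']).as_matrix(); print(r.round(3))
m=optics.camera_model('wrist'); T=np.linalg.inv(np.array(m['world_to_cam'])); print('cam pos in tool',r.T@(T[:3,3]-o['eef_pos']),'axes',(r.T@T[:3,:3]).round(2).tolist(),m['fx'])
z=np.load('/tmp/top.npz');im,P=z['im'],z['P']
a=cv2.resize(im[170:230,130:190],(400,400),interpolation=2);b=cv2.resize(im[130:220,205:345],(622,400),interpolation=2)
save('c.png',cv2.resize(np.hstack([a[:,:],b]),(800,313)))
g=im.astype(int)
s=P[...,2];q=(np.abs(P[...,0]-.536)<.04)&(np.abs(P[...,1]-.323)<.04)&(s>.047);
x=P[q];print('top: n',len(x),x.mean(0),x.max(0));
mono=(g.max(-1)-g.min(-1)<25)
for n in ['top','side']:
    z=np.load(f'/tmp/{n}.npz');P=z['P'];g=z['im'].astype(int)
    q=(np.abs(P[...,0]-.536)<.05)&(np.abs(P[...,1]-.323)<.05)&(P[...,2]>.035)&(g.max(-1)-g.min(-1)<30)
    x=P[q];c=np.cov(x[:,:2].T);w,v=np.linalg.eigh(c);print(n,len(x),x.mean(0),np.percentile(x,[2,98],axis=0),v[:,1],np.sqrt(w))
E
```

```text
{'time': 0.9, 'joint_pos': array([ 1.49162351e+00,  3.84665810e-01,  7.88729577e-03, -3.06573624e-06,
       -1.19400119e+00, -2.58591825e-01]), 'qd': array([ 0.00045888,  0.00037044, -0.00081092,  0.00084541, -0.00074153,
        0.00199674]), 'joint_efforts': array([-2.18816851e-03, -3.92073369e+01,  1.88612938e+01,  4.19053227e+00,
       -3.41169925e-04, -2.96807123e-06]), 'eef_pos': array([0.20708454, 0.58966435, 0.2503273 ]), 'orientation': array([ 9.85773148e-01, -1.68081233e-01, -2.16405194e-06, -8.14841163e-06]), 'contact_force': array([ 0.12544667,  0.25981017, -1.05133281]), 'moment': array([ 0.01568723,  0.05079297, -0.05170297]), 'finger_force': 0.0, 'opening': 1.001896881542581}
[[ 0.943 -0.331 -0.   ]
 [-0.331 -0.943  0.   ]
 [-0.    -0.    -1.   ]]
cam pos in tool [ 8.16872280e-02 -9.61850266e-05 -1.23416489e-01] axes [[-0.0, -0.95, -0.32], [1.0, -0.0, 0.0], [-0.0, -0.32, 0.95]] 324.2996845334586
top: n 225 [0.54177334 0.32215275 0.05720612] [0.5719203  0.34666498 0.06361625]
top 222 [0.54204712 0.32131882 0.05708425] [[0.51496093 0.30167023 0.04635786]
 [0.57000986 0.34299915 0.06305252]] [-0.90298553 -0.42967096] [0.00840544 0.01725681]
side 381 [0.5422623  0.3309177  0.05402386] [[0.51546015 0.31004075 0.04067227]
 [0.57133623 0.34833231 0.06082764]] [-0.91107864 -0.41223259] [0.00793207 0.01728557]
```

View pics/c.png

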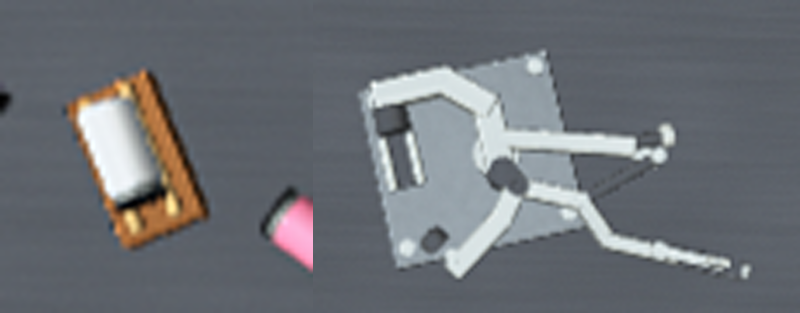

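The crop confirms the silver sleeve on the rest, black plug at its lower end (towards -x). The cradle rods are at (402,165) in the crop, with the dark anvil at (393,120) above them. I'll approach the sleeve with the tool turned +0.77 rad.

```bash
python3 -m handwheel '[{"tx":0.33,"ty":-0.27,"tz":-0.08,"wz":0.025,"claw":-1},{"tx":0.33,"ty":-0.27,"tz":-0.08,"wz":0.025,"claw":-1},{"tx":0.33,"ty":-0.27,"tz":-0.08,"wz":0.025,"claw":-1},{"tx":0.33,"ty":-0.27,"tz":-0.08,"wz":0.025,"claw":-1},{"tx":0.33,"ty":-0.27,"tz":-0.08,"wz":0.025,"claw":-1},{"tx":0.33,"ty":-0.27,"tz":-0.08,"wz":0.025,"claw":-1},{"tx":0.33,"ty":-0.27,"tz":-0.08,"wz":0.025,"claw":-1},{"tx":0.33,"ty":-0.27,"tz":-0.08,"wz":0.025,"claw":-1},{"tx":0.33,"ty":-0.27,"tz":-0.08,"wz":0.025,"claw":-1},{"tx":0.33,"ty":-0.27,"tz":-0.08,"wz":0.025,"claw":-1}]' 40
cat >> h.py <<'E'
from scipy.spatial.transform import Rotation as R
def pose():
    o=telemetry.get_obs(); r=R.from_quat(o['orientation']).as_matrix(); print('t',round(o['time'],2),'tcp',o['eef_pos'].round(4),'yaw',round(np.arctan2(r[1,0],r[0,0]),3),'tilt',r[:,2].round(3),'F',o['contact_force'].round(1),'q',o['joint_pos'].round(2)); return o
E
python3 - <<'E'
from h import *
pose(); im,d,m=shot('wrist'); P=cloud(m,d); np.savez('/tmp/w1',im=im,d=d,P=P); save('d.png',im)
for r in models.find_in('wrist','sleeve'): print(r)
g=im.astype(int)
q=(np.abs(P[...,0]-.54)<.06)&(np.abs(P[...,1]-.325)<.06)&(P[...,2]>.045)&(g.max(-1)-g.min(-1)<30)
print(q.sum()); x=P[q]; w,v=np.linalg.eigh(np.cov(x[:,:2].T)); a=v[:,1]*np.sign(v[0,1]); print(a,np.arctan2(a[1],a[0]),x[:,2].max())
n=np.array([-a[1],a[0]]); print('along',np.percentile(x[:,:2]@a,[.5,99.5]),'across',np.percentile(x[:,:2]@n,[.5,99.5]))
sl=q&(g.mean(-1)>110); y=P[sl]; print('bright along',np.percentile(y[:,:2]@a,[.5,99.5])); top=x[x[:,2]>np.percentile(x[:,2],90)]; print('ridge',top.mean(0))
E
```

```text
t 0.9 tcp [0.2071 0.5897 0.2503] yaw -0.338 tilt [-0.  0. -1.] F [ 0.1  0.3 -1.1] q [ 1.49  0.38  0.01 -0.   -1.19 -0.26]
0validation failed for argument at $[0]...
  avg = a.mean(axis, **keepdims_kw)
  ret = um.true_divide(
<stdin>:6: RuntimeWarning: Degrees of freedom <= 0 for slice
  c *= np.true_divide(1, fact)
  c *= np.true_divide(1, fact)
Traceback (most recent call last):
ValueError: zero-size array to reduction operation maximum which has no identity
```

View pics/d.png

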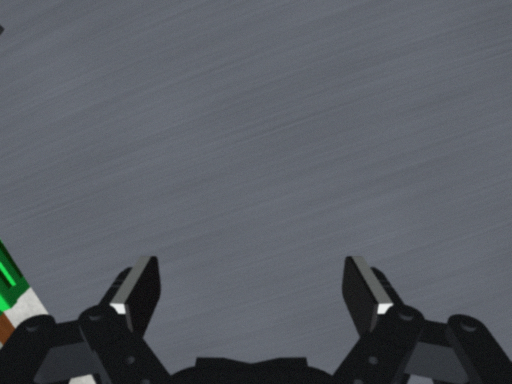

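The picture shows only bench and the open fingers: the move was refused, probably because each row needs all of its keys.

```bash
python3 -m handwheel '[{"tx":0.33,"ty":-0.27,"tz":-0.08,"wx":0,"wy":0,"wz":0.025,"claw":-1},{"tx":0.33,"ty":-0.27,"tz":-0.08,"wx":0,"wy":0,"wz":0.025,"claw":-1},{"tx":0.33,"ty":-0.27,"tz":-0.08,"wx":0,"wy":0,"wz":0.025,"claw":-1},{"tx":0.33,"ty":-0.27,"tz":-0.08,"wx":0,"wy":0,"wz":0.025,"claw":-1},{"tx":0.33,"ty":-0.27,"tz":-0.08,"wx":0,"wy":0,"wz":0.025,"claw":-1},{"tx":0.33,"ty":-0.27,"tz":-0.08,"wx":0,"wy":0,"wz":0.025,"claw":-1},{"tx":0.33,"ty":-0.27,"tz":-0.08,"wx":0,"wy":0,"wz":0.025,"claw":-1},{"tx":0.33,"ty":-0.27,"tz":-0.08,"wx":0,"wy":0,"wz":0.025,"claw":-1},{"tx":0.33,"ty":-0.27,"tz":-0.08,"wx":0,"wy":0,"wz":0.025,"claw":-1},{"tx":0.33,"ty":-0.27,"tz":-0.08,"wx":0,"wy":0,"wz":0.025,"claw":-1}]' 40
cat > m1.py <<'E'
from h import *
pose(); im,d,m=shot('wrist'); P=cloud(m,d); np.savez('/tmp/w1',im=im,d=d,P=P); save('e.png',im)
g=im.astype(int)
q=(np.abs(P[...,0]-.54)<.06)&(np.abs(P[...,1]-.325)<.06)&(P[...,2]>.045)&(P[...,2]<.08)&(g.max(-1)-g.min(-1)<30)
print(q.sum()); x=P[q]; w,v=np.linalg.eigh(np.cov(x[:,:2].T)); a=v[:,1]*np.sign(v[0,1]); print(a,np.arctan2(a[1],a[0]),x[:,2].max())
n=np.array([-a[1],a[0]]); print('along',np.percentile(x[:,:2]@a,[.5,99.5]),'across',np.percentile(x[:,:2]@n,[.5,99.5]))
sl=q&(g.mean(-1)>110); y=P[sl]; print('bright along',np.percentile(y[:,:2]@a,[.5,99.5])); top=y[y[:,2]>np.percentile(y[:,2],80)]; print('ridge',top.mean(0))
s0,s1=np.percentile(y[:,:2]@a,[.5,99.5]); print('centre',a*(s0+s1)/2+n*(top[:,:2]@n).mean())
E
python3 m1.py
```

```text
time: 2.0
eef_pos: [0.5384, 0.3185, 0.1702]
orientation: [0.975, 0.224, 0.0, -0.0]
contact_force: [0.4, 1.3, -0.5]
opening: 1.001
finger_force: 0.0
t 2.0 tcp [0.5384 0.3185 0.1702] yaw 0.451 tilt [ 0.  0. -1.] F [ 0.4  1.3 -0.5] q [ 0.79  0.45 -0.1   0.   -1.02  1.23]
2856
[0.90650809 0.42218843] 0.43585810334512687 0.06183490966057387
along [0.599339   0.65793006] across [0.05002966 0.07982777]
bright along [0.60278188 0.65770631]
ridge [0.54749542 0.32675608 0.05979167]
centre [0.54385346 0.32505991]
```

View pics/e.png

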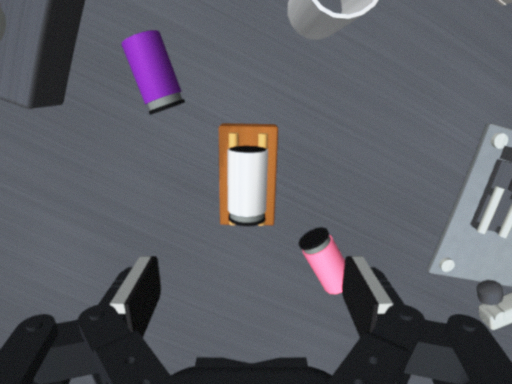

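The wrist view shows the sleeve on the rest at pixel (248,185), plug at its lower end (248,220); pink and purple are clear of it. Measured: centre (0.546, 0.326), top 0.0605, so its centre is at 0.045, with yaw 0.436. Now the grasp.

```bash
python3 -m handwheel '[{"tx":0.04,"ty":0.04,"tz":-0.1,"wx":0,"wy":0,"wz":-0.005,"claw":-0.3},{"tx":0.04,"ty":0.035,"tz":-0.2,"wx":0,"wy":0,"wz":0,"claw":-0.3},{"tx":0,"ty":0,"tz":-0.3,"wx":0,"wy":0,"wz":0,"claw":-0.3},{"tx":0,"ty":0,"tz":-0.3,"wx":0,"wy":0,"wz":0,"claw":-0.3},{"tx":0,"ty":0,"tz":-0.2,"wx":0,"wy":0,"wz":0,"claw":-0.3},{"tx":0,"ty":0,"tz":-0.1,"wx":0,"wy":0,"wz":0,"claw":-0.3},{"tx":0,"ty":0,"tz":0,"wx":0,"wy":0,"wz":0,"claw":1},{"tx":0,"ty":0,"tz":0,"wx":0,"wy":0,"wz":0,"claw":1},{"tx":0,"ty":0,"tz":0,"wx":0,"wy":0,"wz":0,"claw":1},{"tx":0,"ty":0,"tz":0,"wx":0,"wy":0,"wz":0,"claw":1}]' 35
```

```text
time: 3.05
eef_pos: [0.5457, 0.327, 0.0518]
orientation: [0.977, 0.214, 0.001, -0.0]
contact_force: [1.1, -3.9, 2.8]
opening: 0.363
finger_force: 36.8
```

```bash
python3 -m handwheel '[{"tx":0,"ty":0,"tz":0.3,"wx":0,"wy":0,"wz":0,"claw":1},{"tx":0,"ty":0,"tz":0.4,"wx":0,"wy":0,"wz":0,"claw":1},{"tx":0.03,"ty":-0.35,"tz":0.3,"wx":0,"wy":0,"wz":-0.01,"claw":1},{"tx":0.03,"ty":-0.38,"tz":0.25,"wx":0,"wy":0,"wz":-0.01,"claw":1},{"tx":0.03,"ty":-0.4,"tz":0.15,"wx":0,"wy":0,"wz":-0.01,"claw":1},{"tx":0.03,"ty":-0.4,"tz":0.1,"wx":0,"wy":0,"wz":-0.01,"claw":1},{"tx":0.03,"ty":-0.4,"tz":0,"wx":0,"wy":0,"wz":-0.01,"claw":1},{"tx":0.03,"ty":-0.35,"tz":0,"wx":0,"wy":0,"wz":-0.015,"claw":1},{"tx":0.03,"ty":-0.2,"tz":0,"wx":0,"wy":0,"wz":-0.01,"claw":1},{"tx":0,"ty":0,"tz":0,"wx":0,"wy":0,"wz":0,"claw":1}]'
python3 - <<'E'
from h import *
pose(); im,d,m=shot('wrist'); P=cloud(m,d); np.savez('/tmp/w2',im=im,d=d,P=P); save('f.png',cv2.resize(im,(800,600)))
for t in ['pliers','release_lever','lever_tab','handle_grip','handle_hinge']:
    for r in models.find_in('wrist',t)[:2]: print(t,np.round(r['bbox']),round(r['confidence'],2))
E
```

```text
time: 4.05
eef_pos: [0.5662, 0.0775, 0.2009]
orientation: [0.995, 0.096, 0.001, -0.001]
contact_force: [0.8, -0.1, -1.0]
opening: 0.362
finger_force: 36.4
t 4.05 tcp [0.5662 0.0775 0.2009] yaw 0.192 tilt [ 0.001  0.001 -1.   ] F [ 0.8 -0.1 -1. ] q [ 0.42  0.33 -0.2  -0.   -1.04  1.34]
pliers [357. 153. 300. 255.] 0.71
release_lever [474. 260.  71.  41.] 0.97
lever_tab [474. 261.  69.  38.] 0.63
handle_grip [420. 218. 173. 126.] 0.66
handle_hinge [419. 215. 175. 129.] 0.77
```

View pics/f.png

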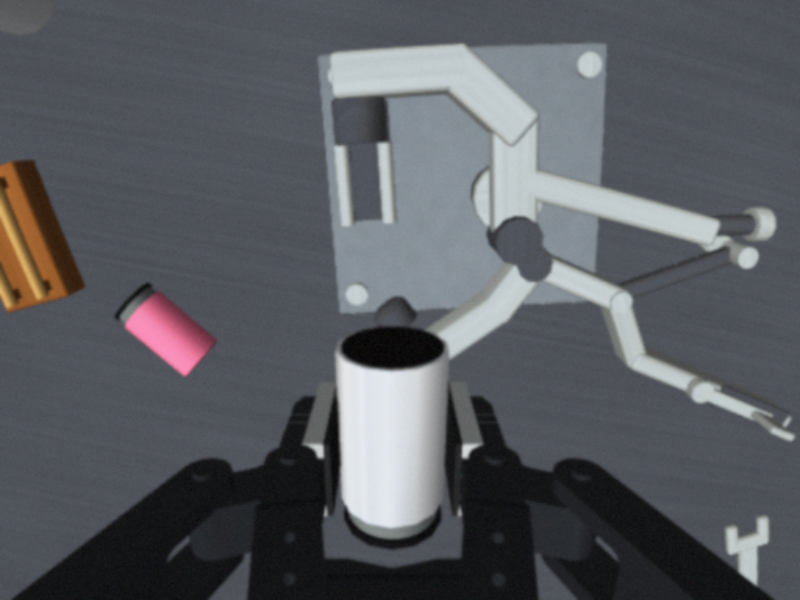

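The wrist view (800x600) shows the cradle rods at about (345,185) and (387,182), the dark anvil above them with its face near row 143, the moving jaw tip at (397,308), and the handle running to the tab at (780,425).

```bash
python3 - <<'E'
from h import *
z=np.load('/tmp/w2.npz');P=z['P'];im=z['im'].astype(int)
def at(u,v): # 800-scale
    j,i=int(u*.64),int(v*.64); return P[i,j].round(4)
for n,u,v in [('rodL t',342,160),('rodL b',348,215),('rodR t',384,160),('rodR b',390,210),('rodLend',349,222),('rodRend',391,219),('floor',366,180),('anvil top',360,120),('anvil edge',362,138),('jawtip',397,305),('hinge?',535,265),('pin',517,240),('bar start',640,362),('leverpivot',700,391),('bar',725,398),('tab',785,418),('tab2',775,430)]: print(n,at(u,v))
# rods: bright, z .025-.045, region
sub=np.zeros(P.shape[:2],bool); sub[int(135*.64):int(235*.64),int(325*.64):int(400*.64)]=1
q=sub&(im.mean(-1)>170)&(P[...,2]>.02)&(P[...,2]<.05)
x=P[q]; uu=np.argwhere(q)[:,1]
for s,k in (('L',uu<366*.64),('R',uu>=366*.64)):
    y=x[k]; l=np.polyfit(y[:,0],y[:,1],1); print(s,k.sum(),y.mean(0).round(4),'slope',l.round(3),'zmax',np.percentile(y[:,2],95).round(4),'x',np.percentile(y[:,0],[1,99]).round(4))
q=sub&(P[...,2]>.05); print('anvil',np.percentile(P[q],[1,50,99],axis=0).round(4))
# handle & lever tab: points with z>.03 to the right
q=(P[...,1]<-.06)&(P[...,2]>.066); y=P[q]; print('high',q.sum(),y.mean(0), np.percentile(y,[1,99],axis=0).round(4) if len(y) else '')
q=(P[...,1]<-.03)&(P[...,2]>.045)&(P[...,2]<.064)&(P[...,0]<.59); y=P[q]
for a in np.arange(-.14,-.03,.01):
    k=(abs(y[:,1]-a)<.005); 
    if k.any(): print(round(a,3),y[k].min(0).round(4),y[k].max(0).round(4))
E
```

```text
rodL t [0.6285 0.1187 0.0375]
rodL b [0.5994 0.1103 0.0376]
rodR t [0.6328 0.0959 0.0377]
rodR b [0.6065 0.0873 0.0373]
rodLend [0.5952 0.1087 0.0372]
rodRend [0.6014 0.0855 0.037 ]
floor [0.6194 0.1035 0.0285]
anvil top [0.651  0.1105 0.0638]
anvil edge [0.6424 0.1083 0.0628]
jawtip [0.5581 0.0735 0.0569]
hinge? [0.5965 0.0061 0.0624]
pin [0.6078 0.0199 0.0636]
bar start [ 0.5531 -0.0706  0.0627]
leverpivot [ 0.5445 -0.1096  0.0703]
bar [ 0.5433 -0.127   0.0704]
tab [ 0.5336 -0.1805  0.0634]
tab2 [ 0.5363 -0.1508  0.0897]
L 290 [0.6147 0.1156 0.0372] slope [ 0.263 -0.046] zmax 0.0387 x [0.5933 0.6348]
R 296 [0.6204 0.0923 0.0375] slope [ 0.255 -0.066] zmax 0.0388 x [0.5995 0.6409]
anvil [[0.6372 0.0968 0.0536]
 [0.6418 0.1101 0.0618]
 [0.6457 0.122  0.0646]]
high 704 [ 0.53990185 -0.13433397  0.07413207] [[ 0.5323 -0.164   0.0664]
 [ 0.5502 -0.1045  0.0908]]
-0.14 [ 0.5302 -0.145   0.0466] [ 0.5466 -0.135   0.064 ]
-0.13 [ 0.5318 -0.1349  0.0461] [ 0.5485 -0.1253  0.0639]
-0.12 [ 0.5457 -0.1249  0.0451] [ 0.5495 -0.1157  0.0622]
-0.11 [ 0.5382 -0.115   0.0455] [ 0.5515 -0.105   0.0637]
-0.1 [ 0.5399 -0.1049  0.0455] [ 0.5535 -0.095   0.0631]
-0.09 [ 0.5418 -0.095   0.0465] [ 0.555  -0.085   0.0629]
-0.08 [ 0.5444 -0.0849  0.046 ] [ 0.5566 -0.075   0.0636]
-0.07 [ 0.5454 -0.0749  0.0459] [ 0.5725 -0.0651  0.063 ]
-0.06 [ 0.5492 -0.065   0.0452] [ 0.5899 -0.055   0.0615]
-0.05 [ 0.5645 -0.055   0.0451] [ 0.5899 -0.045   0.0634]
-0.04 [ 0.5783 -0.0449  0.0565] [ 0.5899 -0.035   0.0636]
-0.03 [ 0.5812 -0.035   0.0571] [ 0.5898 -0.0301  0.0614]
```

Nest comes out at about (0.614, 0.104), yaw 0.254, rod tops at 0.0375, which agrees with a centre height of 0.050. I'll place the sleeve about 5 mm short of the anvil.

```bash
python3 -m handwheel '[{"tx":0.2,"ty":0.1,"tz":-0.1,"wx":0,"wy":0,"wz":0.01,"claw":1},{"tx":0.22,"ty":0.14,"tz":-0.2,"wx":0,"wy":0,"wz":0.01,"claw":1},{"tx":0,"ty":0,"tz":-0.35,"wx":0,"wy":0,"wz":0,"claw":1},{"tx":0,"ty":0,"tz":-0.3,"wx":0,"wy":0,"wz":0,"claw":1},{"tx":0,"ty":0,"tz":-0.2,"wx":0,"wy":0,"wz":0,"claw":1},{"tx":0,"ty":0,"tz":-0.1,"wx":0,"wy":0,"wz":0,"claw":1},{"tx":0,"ty":0,"tz":-0.08,"wx":0,"wy":0,"wz":0,"claw":1},{"tx":0,"ty":0,"tz":-0.04,"wx":0,"wy":0,"wz":0,"claw":1},{"tx":0,"ty":0,"tz":0,"wx":0,"wy":0,"wz":0,"claw":1},{"tx":0,"ty":0,"tz":0,"wx":0,"wy":0,"wz":0,"claw":1}]'
```

```text
time: 5.35
eef_pos: [0.6088, 0.1034, 0.0644]
orientation: [0.992, 0.129, 0.001, -0.0]
contact_force: [-0.8, -0.8, -1.9]
opening: 0.364
finger_force: 36.4
```

```bash
python3 -m handwheel '[{"tx":0,"ty":-0.01,"tz":-0.03,"wx":0,"wy":0,"wz":0,"claw":1},{"tx":0,"ty":0,"tz":-0.03,"wx":0,"wy":0,"wz":0,"claw":1},{"tx":0,"ty":0,"tz":0,"wx":0,"wy":0,"wz":0,"claw":1},{"tx":0,"ty":0,"tz":0,"wx":0,"wy":0,"wz":0,"claw":0.1},{"tx":0,"ty":0,"tz":0,"wx":0,"wy":0,"wz":0,"claw":0.0},{"tx":0,"ty":0,"tz":0,"wx":0,"wy":0,"wz":0,"claw":-0.1},{"tx":0,"ty":0,"tz":0,"wx":0,"wy":0,"wz":0,"claw":-0.1},{"tx":0,"ty":0,"tz":0.15,"wx":0,"wy":0,"wz":0,"claw":-0.1},{"tx":0,"ty":0,"tz":0.3,"wx":0,"wy":0,"wz":0,"claw":-0.1},{"tx":-0.1,"ty":-0.05,"tz":0.4,"wx":0,"wy":0,"wz":0,"claw":-0.1}]'
```

```text
time: 6.35
eef_pos: [0.5977, 0.0972, 0.1413]
orientation: [0.992, 0.129, -0.002, 0.001]
contact_force: [0.3, 0.9, -0.2]
opening: 0.55
finger_force: 0.0
```

```bash
python3 -m handwheel '[{"tx":-0.1,"ty":-0.24,"tz":0.1,"wx":0,"wy":0,"wz":-0.015,"claw":1},{"tx":-0.1,"ty":-0.25,"tz":0.1,"wx":0,"wy":0,"wz":-0.015,"claw":1},{"tx":-0.1,"ty":-0.25,"tz":0.1,"wx":0,"wy":0,"wz":-0.015,"claw":1},{"tx":-0.1,"ty":-0.25,"tz":0.1,"wx":0,"wy":0,"wz":-0.015,"claw":1},{"tx":-0.1,"ty":-0.25,"tz":0.1,"wx":0,"wy":0,"wz":-0.015,"claw":1},{"tx":-0.1,"ty":-0.25,"tz":0,"wx":0,"wy":0,"wz":-0.015,"claw":1},{"tx":-0.1,"ty":-0.25,"tz":0,"wx":0,"wy":0,"wz":-0.015,"claw":1},{"tx":-0.1,"ty":-0.25,"tz":0,"wx":0,"wy":0,"wz":-0.015,"claw":1},{"tx":-0.1,"ty":-0.26,"tz":0,"wx":0,"wy":0,"wz":-0.015,"claw":1},{"tx":0,"ty":0,"tz":0,"wx":0,"wy":0,"wz":-0.01,"claw":1}]' 20
python3 - <<'E'
from h import *
pose(); im,d,m=shot('wrist'); P=cloud(m,d); np.savez('/tmp/w3',im=im,d=d,P=P)
t,dt,mt=shot('top'); Pt=cloud(mt,dt)
a=cv2.resize(im,(512,384)); b=cv2.resize(t[150:210,205:265],(384,384)); save('g.png',cv2.resize(np.hstack([a,b]),(800,343)))
q=(abs(Pt[...,0]-.609)<.045)&(abs(Pt[...,1]-.102)<.04)&(Pt[...,2]>.056)&(Pt[...,0]*.968+Pt[...,1]*.251<.644)
x=Pt[q]; w,v=np.linalg.eigh(np.cov(x[:,:2].T)); v=v[:,1]*np.sign(v[0,1]); print('sleeve',q.sum(),x.mean(0),np.arctan2(v[1],v[0]),x[:,2].max())
q=(P[...,2]>.045)&(P[...,2]<.0645)&(P[...,0]<.58); y=P[q]
for c in np.arange(-.19,-.06,.01):
    k=abs(y[:,1]-c)<.003
    if k.any(): print(round(c,3),np.percentile(y[k],[2,98],axis=0)[:,0].round(4))
q=(P[...,2]>.08)&(P[...,2]<.1)&(abs(P[...,1]+.155)<.03)&(P[...,0]>.525); y=P[q]; print('tab',len(y),np.percentile(y,[2,98],axis=0).round(4))
E
```

```text
time: 7.35
eef_pos: [0.5066, -0.1299, 0.1924]
orientation: [0.995, -0.1, -0.0, 0.0]
contact_force: [-0.3, -0.4, 0.5]
opening: 0.006
finger_force: 0.0
t 7.35 tcp [ 0.5066 -0.1299  0.1924] yaw -0.201 tilt [-0.001  0.    -1.   ] F [-0.3 -0.4  0.5] q [ 0.06  0.26 -0.33 -0.   -0.98  1.31]
sleeve 147 [0.6122721  0.10070118 0.06400281] 0.3554401051518518 0.0699474594213012
-0.19 [0.5273 0.5338]
-0.18 [0.5235 0.5376]
-0.17 [0.5252 0.5396]
-0.16 [0.5376 0.542 ]
-0.15 [0.5292 0.5434]
-0.14 [0.5299 0.5454]
-0.13 [0.5321 0.547 ]
-0.12 [0.5455 0.5486]
-0.11 [0.5494 0.5507]
-0.1 [0.5406 0.5526]
-0.09 [0.5426 0.5548]
-0.08 [0.5446 0.5569]
-0.07 [0.5471 0.5693]
tab 220 [[ 0.5315 -0.1649  0.0813]
 [ 0.5382 -0.1488  0.0911]]
```

View pics/g.png

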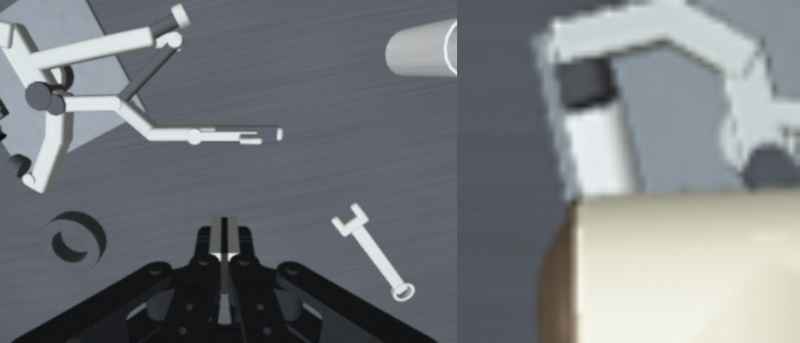

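The left panel shows the moving handle bar, its lever along it and the tab at (278,134); the fingers are shut beneath it at (225,240). The right panel shows the sleeve lying in line in the cradle against the anvil side, its rear end hidden by the arm. The bar's near face at y=-0.13 is x≈0.533, so I descend and make contact.

```bash
python3 -m handwheel '[{"tx":0,"ty":0,"tz":-0.3,"wx":0,"wy":0,"wz":0,"claw":1},{"tx":0,"ty":0,"tz":-0.35,"wx":0,"wy":0,"wz":0,"claw":1},{"tx":0,"ty":0,"tz":-0.35,"wx":0,"wy":0,"wz":0,"claw":1},{"tx":0,"ty":0,"tz":-0.25,"wx":0,"wy":0,"wz":0,"claw":1},{"tx":0,"ty":0,"tz":-0.1,"wx":0,"wy":0,"wz":0,"claw":1},{"tx":0.05,"ty":-0.01,"tz":0,"wx":0,"wy":0,"wz":0,"claw":1},{"tx":0.05,"ty":-0.01,"tz":0,"wx":0,"wy":0,"wz":0,"claw":1},{"tx":0.04,"ty":0,"tz":0,"wx":0,"wy":0,"wz":0,"claw":1},{"tx":0.03,"ty":0,"tz":0,"wx":0,"wy":0,"wz":0,"claw":1},{"tx":0,"ty":0,"tz":0,"wx":0,"wy":0,"wz":0,"claw":1}]'
```

```text
time: 8.45
eef_pos: [0.526, -0.1299, 0.0581]
orientation: [0.995, -0.098, 0.001, -0.0]
contact_force: [-0.9, 0.2, 0.5]
opening: 0.002
finger_force: 0.2
```

```bash
python3 -m handwheel '[{"tx":0.04,"ty":-0.014,"tz":0,"wx":0,"wy":0,"wz":0.008,"claw":1},{"tx":0.04,"ty":-0.013,"tz":0,"wx":0,"wy":0,"wz":0.008,"claw":1},{"tx":0.04,"ty":-0.012,"tz":0,"wx":0,"wy":0,"wz":0.008,"claw":1},{"tx":0.04,"ty":-0.011,"tz":0,"wx":0,"wy":0,"wz":0.008,"claw":1},{"tx":0.04,"ty":-0.01,"tz":0,"wx":0,"wy":0,"wz":0.008,"claw":1},{"tx":0.04,"ty":-0.009,"tz":0,"wx":0,"wy":0,"wz":0.008,"claw":1},{"tx":0.04,"ty":-0.008,"tz":0,"wx":0,"wy":0,"wz":0.008,"claw":1},{"tx":0.04,"ty":-0.007,"tz":0,"wx":0,"wy":0,"wz":0.008,"claw":1},{"tx":0.03,"ty":-0.005,"tz":0,"wx":0,"wy":0,"wz":0.006,"claw":1},{"tx":0,"ty":0,"tz":0,"wx":0,"wy":0,"wz":0,"claw":1}]'
```

```text
time: 9.45
eef_pos: [0.5585, -0.1401, 0.0568]
orientation: [1.0, 0.012, -0.002, 0.001]
contact_force: [-4.9, -4.5, 2.3]
opening: 0.001
finger_force: 2.7
```

```bash
python3 -m handwheel '[{"tx":0.025,"ty":-0.012,"tz":0.003,"wx":0,"wy":0,"wz":0.004,"claw":1},{"tx":0.025,"ty":-0.01,"tz":0,"wx":0,"wy":0,"wz":0.004,"claw":1},{"tx":0.025,"ty":-0.008,"tz":0,"wx":0,"wy":0,"wz":0.004,"claw":1},{"tx":0.025,"ty":-0.007,"tz":0,"wx":0,"wy":0,"wz":0.004,"claw":1},{"tx":0.025,"ty":-0.006,"tz":0,"wx":0,"wy":0,"wz":0.004,"claw":1},{"tx":0.02,"ty":-0.004,"tz":0,"wx":0,"wy":0,"wz":0.004,"claw":1},{"tx":0,"ty":0,"tz":0,"wx":0,"wy":0,"wz":0,"claw":1},{"tx":0,"ty":0,"tz":0,"wx":0,"wy":0,"wz":0,"claw":1},{"tx":0,"ty":0,"tz":0,"wx":0,"wy":0,"wz":0,"claw":1},{"tx":0,"ty":0,"tz":0,"wx":0,"wy":0,"wz":0,"claw":1}]'
cat > m2.py <<'E'
from h import *
import sys
pose(); im,d,m=shot('wrist'); P=cloud(m,d); np.savez('/tmp/w4',im=im,d=d,P=P)
if len(sys.argv)>1: save(sys.argv[1],im)
t=telemetry.get_obs()['eef_pos']
q=(P[...,2]>.078)&(P[...,2]<.096)&(P[...,0]>t[0]+.005)&(P[...,1]<t[1]+.03)&(P[...,1]>t[1]-.1)&(P[...,0]<t[0]+.1)
y=P[q]; print('tab',len(y),y.mean(0).round(4) if len(y) else '',np.percentile(y,[2,98],axis=0).round(4) if len(y) else '')
if len(y):
    n,l,st,c=cv2.connectedComponentsWithStats(q.astype(np.uint8))
    print([(int(s[4]),c[i].round()) for i,s in enumerate(st) if i and s[4]>8])
# bar top: z .056-.0645
q=(P[...,2]>.055)&(P[...,2]<.065)&(P[...,0]>t[0]-.03)&(P[...,0]<t[0]+.05)
y=P[q]
for c in np.arange(-.2,-.06,.02):
    k=abs(y[:,1]-c)<.003
    if k.any(): print(round(c,3),np.percentile(y[k],[2,98],axis=0)[:,0].round(4))
E
python3 m2.py
```

```text
time: 10.45
eef_pos: [0.572, -0.1432, 0.0566]
orientation: [0.999, 0.05, -0.003, -0.001]
contact_force: [-5.8, 3.0, 1.2]
opening: 0.001
finger_force: 3.0
t 10.45 tcp [ 0.572  -0.1432  0.0566] yaw 0.099 tilt [-0.006  0.001 -1.   ] F [-5.8  3.   1.2] q [ 0.03  0.53 -0.3  -0.   -0.74  1.64]
tab 6650 [ 0.5902 -0.1488  0.0885] [[ 0.5773 -0.1758  0.0791]
 [ 0.6174 -0.1151  0.0957]]
[(1513, array([308., 227.])), (2134, array([207., 305.])), (2990, array([305., 308.]))]
-0.18 [0.5882 0.603 ]
-0.16 [0.5847 0.5947]
-0.14 [0.5823 0.5925]
-0.12 [0.5901 0.5922]
-0.1 [0.5773 0.5889]
-0.08 [0.5744 0.5881]
-0.06 [0.5854 0.6014]
```

```bash
python3 -m handwheel '[{"tx":0.025,"ty":-0.002,"tz":0.002,"wx":0,"wy":0,"wz":0.006,"claw":1},{"tx":0.025,"ty":-0.002,"tz":0.002,"wx":0,"wy":0,"wz":0.006,"claw":1},{"tx":0.025,"ty":-0.001,"tz":0,"wx":0,"wy":0,"wz":0.005,"claw":1},{"tx":0.025,"ty":0,"tz":0,"wx":0,"wy":0,"wz":0.005,"claw":1},{"tx":0.02,"ty":0,"tz":0,"wx":0,"wy":0,"wz":0.005,"claw":1},{"tx":0,"ty":0,"tz":0,"wx":0,"wy":0,"wz":0,"claw":1},{"tx":0,"ty":0,"tz":0,"wx":0,"wy":0,"wz":0,"claw":1},{"tx":0,"ty":0,"tz":0,"wx":0,"wy":0,"wz":0,"claw":1},{"tx":0,"ty":0,"tz":0,"wx":0,"wy":0,"wz":0,"claw":1},{"tx":0,"ty":0,"tz":0,"wx":0,"wy":0,"wz":0,"claw":1}]'
```

```text
time: 11.5
eef_pos: [0.5832, -0.1439, 0.0565]
orientation: [0.996, 0.092, -0.004, -0.001]
contact_force: [-6.8, 1.1, 1.7]
opening: -0.0
finger_force: 3.4
```

```bash
python3 m2.py
```

```text
t 11.5 tcp [ 0.5832 -0.1439  0.0565] yaw 0.184 tilt [-0.008  0.001 -1.   ] F [-6.8  1.1  1.7] q [ 0.03  0.55 -0.27 -0.   -0.76  1.73]
tab 6499 [ 0.6033 -0.1488  0.0887] [[ 0.5892 -0.1752  0.0791]
 [ 0.635  -0.1155  0.0956]]
[(1523, array([300., 214.])), (1192, array([227., 303.])), (3130, array([306., 310.])), (642, array([179., 307.]))]
-0.18 [0.6022 0.6174]
-0.16 [0.5977 0.6126]
-0.14 [0.5929 0.6077]
-0.12 [0.5998 0.6331]
-0.1 [0.585  0.5971]
-0.08 [0.581  0.5945]
-0.06 [0.5905 0.6058]
```

```bash
python3 -m handwheel '[{"tx":0.025,"ty":0,"tz":0.002,"wx":0,"wy":0,"wz":0.006,"claw":1},{"tx":0.025,"ty":0,"tz":0.002,"wx":0,"wy":0,"wz":0.006,"claw":1},{"tx":0.02,"ty":0.001,"tz":0,"wx":0,"wy":0,"wz":0.005,"claw":1},{"tx":0.02,"ty":0.001,"tz":0,"wx":0,"wy":0,"wz":0.005,"claw":1},{"tx":0.02,"ty":0.001,"tz":0,"wx":0,"wy":0,"wz":0.005,"claw":1},{"tx":0,"ty":0,"tz":0,"wx":0,"wy":0,"wz":0,"claw":1},{"tx":0,"ty":0,"tz":0,"wx":0,"wy":0,"wz":0,"claw":1},{"tx":0,"ty":0,"tz":0,"wx":0,"wy":0,"wz":0,"claw":1},{"tx":0,"ty":0,"tz":0,"wx":0,"wy":0,"wz":0,"claw":1},{"tx":0,"ty":0,"tz":0,"wx":0,"wy":0,"wz":0,"claw":1}]'
```

```text
time: 12.55
eef_pos: [0.5983, -0.1437, 0.0591]
orientation: [0.991, 0.134, 0.001, 0.0]
contact_force: [-1.1, -1.4, 0.7]
opening: -0.0
finger_force: 0.6
```

```bash
python3 m2.py i.png
```

```text
t 12.55 tcp [ 0.5983 -0.1437  0.0591] yaw 0.269 tilt [ 0.002 -0.    -1.   ] F [-1.1 -1.4  0.7] q [ 0.03  0.56 -0.24  0.   -0.77  1.81]
tab 5044 [ 0.621  -0.1451  0.0892] [[ 0.6037 -0.1722  0.0793]
 [ 0.6566 -0.1166  0.0958]]
[(1317, array([282., 190.])), (1019, array([228., 300.])), (2339, array([300., 305.])), (287, array([182., 302.])), (33, array([336., 340.]))]
-0.18 [0.6221 0.6378]
-0.16 [0.6152 0.6307]
-0.14 [0.6082 0.6236]
-0.12 [0.6133 0.6479]
-0.1 [0.5961 0.6091]
-0.08 [0.5907 0.6475]
-0.06 [0.5982 0.647 ]
```

View pics/i.png

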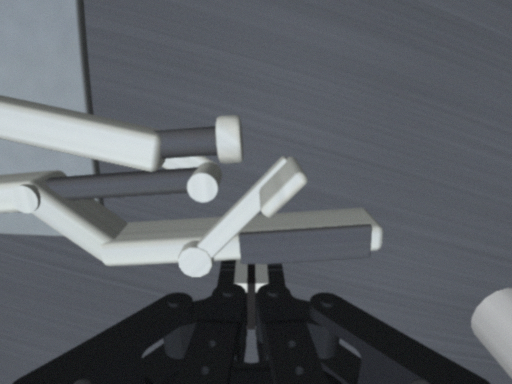

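The picture shows the lever swung out from the bar, its tab at (285,185) and the pivot at (195,258); the force has dropped to about 1 N, so the handle has passed dead centre. Next, the lever angle.

```bash
cat > m3.py <<'E'
from h import *
z=np.load('/tmp/w4.npz');P=z['P']
import sys
pu,pv,tu,tv=map(int,sys.argv[1:5])
piv=P[pv-2:pv+3,pu-2:pu+3].reshape(-1,3).mean(0)
w=P[tv-40:tv+41,tu-40:tu+41].reshape(-1,3); t=w[(w[:,2]>.086)&(w[:,2]<.096)]; t=t[np.linalg.norm(t[:,:2]-np.median(t[:,:2],0),axis=1)<.015]; tab=t.mean(0)
q=(P[...,2]>.056)&(P[...,2]<.0645); 
v=tab-piv; print('piv',piv.round(4),'tab',tab.round(4),len(t),np.percentile(t,[3,97],axis=0).round(4).tolist(),'len',np.linalg.norm(v[:2]).round(4),'dir',np.degrees(np.arctan2(v[1],v[0])).round(1))
E
python3 m3.py 195 258 288 180
python3 - <<'E'
import numpy as np
P=np.load('/tmp/w4.npz')['P']
# bar +x top edge between cols
for u in (130,160,330,355):
    c=P[200:265,u]; k=(c[:,2]>.058)&(c[:,2]<.0645); print(u,c[k][0].round(4),c[k][-1].round(4))
E
```

```text
piv [ 0.6097 -0.1176  0.0708] tab [ 0.6498 -0.1394  0.0895] 978 [[0.6423, -0.1441, 0.0865], [0.6569, -0.1347, 0.0911]] len 0.0456 dir -28.4
130 [ 0.604  -0.0881  0.0583] [ 0.5931 -0.0906  0.061 ]
160 [ 0.6082 -0.1007  0.0586] [ 0.5971 -0.1031  0.0607]
330 [ 0.6334 -0.1673  0.0619] [ 0.6199 -0.1719  0.0638]
355 [ 0.6365 -0.1772  0.0619] [ 0.6227 -0.1823  0.0631]
```

```bash
python3 -m handwheel '[{"tx":0.01,"ty":0.001,"tz":0,"wx":0,"wy":0,"wz":0.002,"claw":1},{"tx":0.01,"ty":0.001,"tz":0,"wx":0,"wy":0,"wz":0.002,"claw":1},{"tx":0.01,"ty":0.001,"tz":0,"wx":0,"wy":0,"wz":0.002,"claw":1},{"tx":0.01,"ty":0.001,"tz":0,"wx":0,"wy":0,"wz":0.002,"claw":1},{"tx":0,"ty":0,"tz":0,"wx":0,"wy":0,"wz":0,"claw":1},{"tx":0,"ty":0,"tz":0,"wx":0,"wy":0,"wz":0,"claw":1},{"tx":0,"ty":0,"tz":0,"wx":0,"wy":0,"wz":0,"claw":1},{"tx":0,"ty":0,"tz":0,"wx":0,"wy":0,"wz":0,"claw":1},{"tx":0,"ty":0,"tz":0,"wx":0,"wy":0,"wz":0,"claw":1},{"tx":0,"ty":0,"tz":0,"wx":0,"wy":0,"wz":0,"claw":1}]'; python3 m2.py; cat > m4.py <<'E'
from h import *
P=np.load('/tmp/w4.npz')['P']
# tab: largest comp of z .083-.096 above row 260 ; bar edges
im=np.load('/tmp/w4.npz')['im']
q=((P[...,2]>.084)&(P[...,2]<.096)); q[260:]=0
n,l,s,c=cv2.connectedComponentsWithStats(q.astype(np.uint8)); i=1+np.argmax(s[1:,4]); T=P[l==i]; print('tab',T.mean(0).round(4),np.percentile(T,[2,98],axis=0).round(4).tolist(),c[i])
q=(P[...,2]>.0685)&(P[...,2]<.073); q[300:]=0
n,l,s,c=cv2.connectedComponentsWithStats(q.astype(np.uint8)); i=1+np.argmax(s[1:,4]); L=P[l==i]; print('lever',len(L),np.percentile(L,[1,99],axis=0).round(4).tolist(),c[i])
w,v=np.linalg.eigh(np.cov(L[:,:2].T)); v=v[:,1]*np.sign(v[0,1]); print('lever dir',np.degrees(np.arctan2(v[1],v[0])))
E
python3 m4.py
```

```text
time: 13.6
eef_pos: [0.6016, -0.1432, 0.0584]
orientation: [0.989, 0.146, -0.0, 0.0]
contact_force: [-0.8, -0.9, 0.5]
opening: 0.001
finger_force: 0.0
t 13.6 tcp [ 0.6016 -0.1432  0.0584] yaw 0.294 tilt [ 0. -0. -1.] F [-0.8 -0.9  0.5] q [ 0.03  0.56 -0.23  0.   -0.78  1.84]
tab 5228 [ 0.6251 -0.1449  0.0894] [[ 0.607  -0.1717  0.0794]
 [ 0.6652 -0.1186  0.0958]]
[(1278, array([273., 171.])), (1070, array([227., 300.])), (2717, array([303., 308.])), (78, array([177., 299.])), (46, array([189., 303.]))]
-0.18 [0.6317 0.6471]
-0.16 [0.6237 0.6396]
-0.14 [0.6114 0.6314]
-0.12 [0.6317 0.6514]
-0.1 [0.6015 0.6146]
-0.08 [0.595  0.6477]
-0.06 [0.6013 0.6472]
tab [ 0.6584 -0.1329  0.0893] [[0.6502, -0.1372, 0.0847], [0.666, -0.1288, 0.0913]] [273.94958753 172.71310724]
lever 2754 [[0.6082, -0.1329, 0.0687], [0.6648, -0.1112, 0.0719]] [221.68336964 220.12091503]
lever dir -17.794668248859093
```

The handle has dropped away onto its stop by itself: the force is near zero and the lever stands about 50° out. I retreat and look before releasing.

```bash
python3 -m handwheel '[{"tx":-0.1,"ty":-0.02,"tz":0,"wx":0,"wy":0,"wz":0,"claw":1},{"tx":-0.15,"ty":-0.03,"tz":0,"wx":0,"wy":0,"wz":0,"claw":1},{"tx":0,"ty":0,"tz":0.35,"wx":0,"wy":0,"wz":-0.02,"claw":1},{"tx":0,"ty":0,"tz":0.4,"wx":0,"wy":0,"wz":-0.028,"claw":1},{"tx":0.1,"ty":0.08,"tz":0.2,"wx":0,"wy":0,"wz":-0.028,"claw":1},{"tx":0.2,"ty":0.1,"tz":0,"wx":0,"wy":0,"wz":-0.028,"claw":1},{"tx":0.2,"ty":0.1,"tz":0,"wx":0,"wy":0,"wz":-0.028,"claw":1},{"tx":0.2,"ty":0.1,"tz":0,"wx":0,"wy":0,"wz":-0.028,"claw":1},{"tx":0.2,"ty":0.1,"tz":0,"wx":0,"wy":0,"wz":-0.028,"claw":1},{"tx":0,"ty":0,"tz":0,"wx":0,"wy":0,"wz":0,"claw":1}]'; python3 - <<'E'
from h import *
pose(); im,d,m=shot('wrist'); P=cloud(m,d); np.savez('/tmp/w4',im=im,d=d,P=P)
t,dt,mt=shot('top'); Pt=cloud(mt,dt); s,ds,ms=shot('side')
b=cv2.resize(t[140:220,210:330],(576,384)); c=cv2.resize(s[150:240,195:295],(427,384))
save('j.png',cv2.resize(np.vstack([np.hstack([im,cv2.resize(c,(384,384))]),np.hstack([b,np.zeros((384,320,3),np.uint8)])]),(700,600)))
q=(abs(Pt[...,0]-.63)<.07)&(abs(Pt[...,1]+.135)<.05)&(Pt[...,2]>.076)&(Pt[...,2]<.1); print('tab top',q.sum(),Pt[q].mean(0))
E
```

```text
time: 14.65
eef_pos: [0.6678, -0.0992, 0.1528]
orientation: [0.989, -0.148, 0.0, -0.0]
contact_force: [-0.8, 0.0, -0.4]
opening: 0.002
finger_force: 0.0
t 14.65 tcp [ 0.6678 -0.0992  0.1528] yaw -0.297 tilt [ 0.  0. -1.] F [-0.8  0.  -0.4] q [ 0.09  0.54  0.01  0.   -1.04  1.18]
tab top 16 [ 0.65557777 -0.13353559  0.08758507]
```

View pics/j.png

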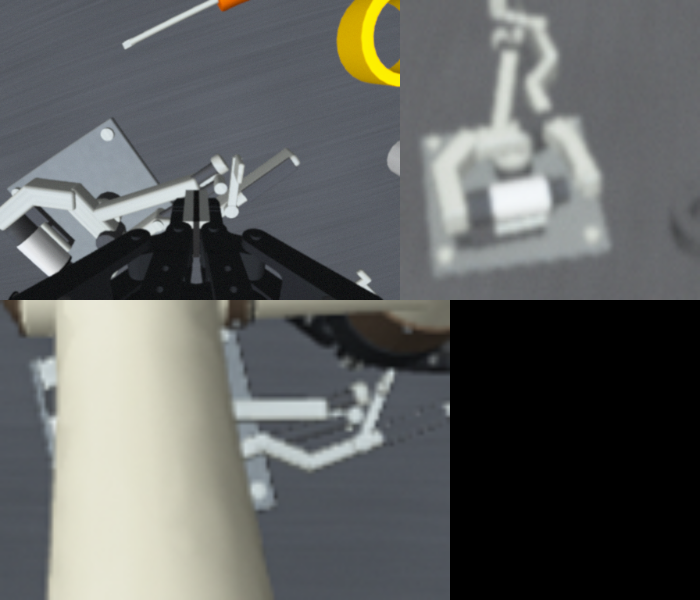

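The wrist panel shows the tab at (237,170), still swung out; the side panel shows the sleeve at (522,197) clamped between jaw and anvil. Both the wrist and top views put the tab at about (0.657, -0.133), so it's locked and untouched. Next I go down on the +x side of the tab and push.

```bash
python3 -m handwheel '[{"tx":-0.03,"ty":0,"tz":-0.2,"wx":0,"wy":0,"wz":0,"claw":1},{"tx":0,"ty":0,"tz":-0.25,"wx":0,"wy":0,"wz":0,"claw":1},{"tx":0,"ty":0,"tz":-0.14,"wx":0,"wy":0,"wz":0,"claw":1},{"tx":0,"ty":0,"tz":0,"wx":0,"wy":0,"wz":0,"claw":1},{"tx":-0.01,"ty":-0.03,"tz":0,"wx":0,"wy":0,"wz":0,"claw":1},{"tx":-0.01,"ty":-0.03,"tz":0,"wx":0,"wy":0,"wz":0,"claw":1},{"tx":-0.01,"ty":-0.03,"tz":0,"wx":0,"wy":0,"wz":0,"claw":1},{"tx":-0.01,"ty":-0.03,"tz":0,"wx":0,"wy":0,"wz":0,"claw":1},{"tx":0,"ty":0,"tz":0,"wx":0,"wy":0,"wz":0,"claw":1},{"tx":0,"ty":0,"tz":0,"wx":0,"wy":0,"wz":0,"claw":1}]'
```

```text
time: 15.8
eef_pos: [0.6597, -0.1124, 0.0947]
orientation: [0.989, -0.148, 0.0, -0.0]
contact_force: [0.3, 0.1, 1.1]
opening: -0.003
finger_force: 0.0
```

```bash
python3 -m handwheel '[{"tx":-0.007,"ty":-0.02,"tz":0,"wx":0,"wy":0,"wz":0,"claw":1},{"tx":-0.007,"ty":-0.02,"tz":0,"wx":0,"wy":0,"wz":0,"claw":1},{"tx":-0.007,"ty":-0.02,"tz":0,"wx":0,"wy":0,"wz":0,"claw":1},{"tx":-0.007,"ty":-0.02,"tz":0,"wx":0,"wy":0,"wz":0,"claw":1},{"tx":-0.007,"ty":-0.02,"tz":0,"wx":0,"wy":0,"wz":0,"claw":1},{"tx":0,"ty":0,"tz":0,"wx":0,"wy":0,"wz":0,"claw":1},{"tx":0,"ty":0,"tz":0,"wx":0,"wy":0,"wz":0,"claw":1},{"tx":0,"ty":0,"tz":0,"wx":0,"wy":0,"wz":0,"claw":1},{"tx":0,"ty":0,"tz":0,"wx":0,"wy":0,"wz":0,"claw":1},{"tx":0,"ty":0,"tz":0,"wx":0,"wy":0,"wz":0,"claw":1}]'; python3 - <<'E'
from h import *
pose(); t,d,m=shot('side'); P=cloud(m,d)
q=(abs(P[...,0]-.62)<.1)&(abs(P[...,1]+.15)<.05)&(P[...,2]>.076)&(P[...,2]<.094); print(q.sum(),P[q].mean(0))
E
```

```text
time: 16.8
eef_pos: [0.6561, -0.1223, 0.0944]
orientation: [0.989, -0.148, 0.0, 0.0]
contact_force: [-0.2, 0.4, -0.3]
opening: 0.003
finger_force: 0.0
t 16.8 tcp [ 0.6561 -0.1223  0.0944] yaw -0.297 tilt [ 0. -0. -1.] F [-0.2  0.4 -0.3] q [ 0.06  0.59 -0.07  0.   -0.91  1.22]
48 [ 0.63522761 -0.12392568  0.08724987]
```

```bash
python3 -m handwheel '[{"tx":-0.006,"ty":-0.02,"tz":0,"wx":0,"wy":0,"wz":0,"claw":1},{"tx":-0.006,"ty":-0.02,"tz":0,"wx":0,"wy":0,"wz":0,"claw":1},{"tx":-0.006,"ty":-0.02,"tz":0,"wx":0,"wy":0,"wz":0,"claw":1},{"tx":0,"ty":0,"tz":0,"wx":0,"wy":0,"wz":0,"claw":1},{"tx":0,"ty":0,"tz":0,"wx":0,"wy":0,"wz":0,"claw":1},{"tx":0,"ty":0,"tz":0,"wx":0,"wy":0,"wz":0,"claw":1},{"tx":0,"ty":0,"tz":0,"wx":0,"wy":0,"wz":0,"claw":1},{"tx":0,"ty":0,"tz":0,"wx":0,"wy":0,"wz":0,"claw":1},{"tx":0,"ty":0,"tz":0,"wx":0,"wy":0,"wz":0,"claw":1},{"tx":0,"ty":0,"tz":0,"wx":0,"wy":0,"wz":0,"claw":1}]'; python3 - <<'E'
from h import *
pose(); s,d,m=shot('side'); im,dw,mw=shot('wrist'); P=cloud(mw,dw)
save('k.png',np.hstack([cv2.resize(im,(400,300)),cv2.resize(s[110:230,195:315],(300,300),interpolation=2)]))
for r in models.find_in('wrist','lever_tab')[:2]: print(r)
E
```

```text
time: 17.85
eef_pos: [0.6543, -0.1282, 0.0944]
orientation: [0.989, -0.148, 0.0, -0.0]
contact_force: [-0.4, -0.7, 0.9]
opening: -0.004
finger_force: 0.0
t 17.85 tcp [ 0.6543 -0.1282  0.0944] yaw -0.297 tilt [ 0.  0. -1.] F [-0.4 -0.7  0.9] q [ 0.05  0.59 -0.07 -0.   -0.91  1.23]
```

View pics/k.png

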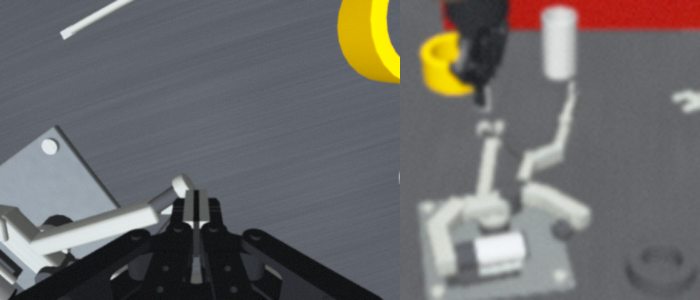

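The handle has sprung open: in the side panel the jaw stands clear, with the sleeve at (498,247) lying in the cradle. I lift away and check the sleeve and plug from above.

```bash
python3 -m handwheel '[{"tx":0,"ty":0.05,"tz":0.3,"wx":0,"wy":0,"wz":0,"claw":1},{"tx":0,"ty":0.05,"tz":0.4,"wx":0,"wy":0,"wz":0,"claw":1},{"tx":-0.1,"ty":0.25,"tz":0.3,"wx":0,"wy":0,"wz":0.03,"claw":1},{"tx":-0.1,"ty":0.25,"tz":0.1,"wx":0,"wy":0,"wz":0.03,"claw":1},{"tx":-0.15,"ty":0.3,"tz":0,"wx":0,"wy":0,"wz":0.03,"claw":1},{"tx":-0.15,"ty":0.3,"tz":0,"wx":0,"wy":0,"wz":0.03,"claw":1},{"tx":-0.15,"ty":0.3,"tz":0,"wx":0,"wy":0,"wz":0.03,"claw":1},{"tx":-0.15,"ty":0.3,"tz":0,"wx":0,"wy":0,"wz":0.03,"claw":1},{"tx":-0.1,"ty":0.2,"tz":0,"wx":0,"wy":0,"wz":0,"claw":1},{"tx":0,"ty":0,"tz":0,"wx":0,"wy":0,"wz":0,"claw":1}]'
python3 - <<'E'
from h import *
pose(); im,d,m=shot('wrist'); P=cloud(m,d); g=im.astype(int)
for r in models.find_in('wrist','sleeve')[:3]: print(r)
q=(abs(P[...,0]-.61)<.06)&(abs(P[...,1]-.10)<.05)&(P[...,2]>.052)&(P[...,2]<.075)
q2=q&(g.mean(-1)>150)
n,l,s,c=cv2.connectedComponentsWithStats(q2.astype(np.uint8)); 
for i in range(1,n):
    if s[i,4]>60:
        x=P[l==i]; w,v=np.linalg.eigh(np.cov(x[:,:2].T)); a=v[:,1]*np.sign(v[0,1]); print(s[i,4],c[i].round(),x.mean(0).round(4),'ang',np.arctan2(a[1],a[0]).round(3),'along',np.percentile(x[:,:2]@a,[1,99]).round(4),'zmax',np.percentile(x[:,2],98).round(4))
# intensity profile along column line through sleeve (z>.03)
i=1+np.argmax(s[1:,4]); x=P[l==i]; w,v=np.linalg.eigh(np.cov(x[:,:2].T)); a=v[:,1]*np.sign(v[0,1]); nn=np.array([-a[1],a[0]]); t=np.median(x[x[:,2]>np.percentile(x[:,2],70)][:,:2]@nn)
S=P[...,:2]@a; Tt=P[...,:2]@nn; k=(abs(Tt-t)<.004)
for b in np.arange(.55,.69,.003):
    kk=k&(abs(S-b)<.0015); 
    if kk.any(): print(round(b,3),int(g[kk].mean()),np.nanmedian(P[kk][:,2]).round(4),end=' | ')
E
```

```text
time: 19.0
eef_pos: [0.5633, 0.0738, 0.2049]
orientation: [0.991, 0.136, 0.0, -0.0]
contact_force: [0.6, 1.0, -0.4]
opening: 0.0
finger_force: 0.0
t 19.0 tcp [0.5633 0.0738 0.2049] yaw 0.272 tilt [ 0.     0.001 -1.   ] F [ 0.6  1.  -0.4] q [ 0.42  0.33 -0.2  -0.   -1.04  1.43]
{'bbox': [98.8, 193.2, 60.2, 59.9], 'confidence': 0.58}
{'bbox': [234.1, 127.0, 40.1, 69.9], 'confidence': 0.57}
1018 [238.  53.] [0.6637 0.1121 0.0597] ang -1.426 along [-0.0349  0.0172] zmax 0.0612
247 [305.  69.] [0.6662 0.0586 0.0596] ang 1.317 along [0.215  0.2377] zmax 0.0613
1981 [232. 123.] [0.61   0.1029 0.0632] ang 0.309 along [0.5872 0.636 ] zmax 0.0664
0.55 149 0.0078 | 0.553 149 0.0076 | 0.556 150 0.0078 | 0.559 149 0.0078 | 0.562 149 0.008 | 0.565 38 0.2072 | 0.568 40 0.2055 | 0.571 24 0.2376 | 0.574 27 0.2594 | 0.577 22 0.2641 | 0.583 79 0.065 | 0.586 112 0.0652 | 0.589 228 0.0655 | 0.592 229 0.0656 | 0.595 230 0.0653 | 0.598 229 0.0652 | 0.601 230 0.0655 | 0.604 231 0.0653 | 0.607 231 0.0654 | 0.61 230 0.065 | 0.613 231 0.0654 | 0.616 230 0.0655 | 0.619 230 0.0651 | 0.622 231 0.0651 | 0.625 230 0.0652 | 0.628 230 0.0652 | 0.631 230 0.0652 | 0.634 230 0.0652 | 0.637 145 0.0641 | 0.64 81 0.0635 | 0.643 81 0.0633 | 0.646 80 0.0633 | 0.649 81 0.0634 | 0.652 85 0.0634 | 0.655 81 0.0633 | 0.658 99 0.0621 | 0.661 192 0.0596 | 0.664 212 0.0599 | 0.667 206 0.06 | 0.67 205 0.0597 | 0.673 204 0.0598 | 0.676 204 0.0599 | 0.679 192 0.0591 | 0.682 152 0.0566 | 0.688 144 0.0077 |
```

Sleeve top is at 0.0655 (centre 0.0495) and the sleeve is against the anvil. Only about 4 mm of dark flange shows where 9 mm did before, so the plug is home. The handle is open and the arm is clear, so I'm handing in.

```bash
python3 -c "
from bench import order; print(order.finish_job())"
```

```text
the job is handed in; nothing more can be done
None
```

I handed the job in: the sleeve lies free in the cradle with its plug pressed home and the pliers sprung open, but the hand-in returned no verdict. The brief lever push was never caught in a force reading, though the jaw did open.

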